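# Hold the fitting lid over its jar with the tongs

## Task

The open preserving jar at the front needs its lid, and sterilised lids of three sizes are draining on the wire rack. Pick up the kitchen tongs by their handles, close them on the one lid that fits this jar, and carry it over: finish still holding the lid in the tongs, level and centred a few centimetres above the jar's mouth, and do not let go. The lids are sterile, so only the tongs may touch them; leave the other lids where they lie, and do not shift the jar or disturb the other things standing about.

Things in the scene. Friction and masses are not known exactly. Their poses are not given: they have to be found in the camera images.
- tongs_grip (a point): On the tongs' centre line, half-way along and up the two sleeves, 13 mm above the worktop; x points to the tips. The sleeves are 98 mm long, 26 mm high, 59 mm across their outsides here when open. Squeezed together (along y) they close the tips 2.1 times as far. The spring resists with 4.6 N at first, 5.6 N at 40 mm; squeezed part-way it presses on the fingers, so they carry open.
- tongs_mouth (a point): Midway between the tips, 115 mm ahead of tongs_grip along x, 10 mm above the sleeves' underside. The tips are 38 mm long, 16 mm high (2 to 18 mm above that underside), slightly hollow. Open, their insides are 94 mm apart in the middle (84 at the ends), outsides 103; with the sleeves squeezed to 52 mm: 79 (70) and 88; they meet a 54 mm lid at about 40 mm across the sleeves.
- tongs_left (a joint): How far each arm of the tongs is squeezed: 0 fully open, growing as they close; about 0.09 rad with the middle of the tips on the sides of a 54 mm lid, 0.117 on a 42 mm one, 0.063 on a 66 mm one; 0.19 nearly shut. Both arms move alike.
- rack: Low wire rack, 120 mm (its x) by 310 mm (its y), fixed; its wires' top is 30 mm above the worktop. The origin lies on the worktop under its middle. The three lids lie on it in a row along its y, about 104 mm apart, in any order.
- jar_mouth (a point): Open preserving glass, 68 mm wide and 100 mm high with a threaded neck, 51 mm across outside the thread; the point is the centre of its mouth, level with the rim. It stands upright on the worktop, by itself near the front; 0.21 kg.
- lid_small_center (a point): The small one of three plain round metal screw lids, 42 mm across outside and 17 mm high, inside 40 mm wide, lying top up on the rack; the point is its centre, half-way up, 8.5 mm above the wires; under 30 g.
- lid_medium_center (a point): The medium one of three plain round metal screw lids, 54 mm across outside and 17 mm high, inside 52 mm wide, lying top up on the rack; the point is its centre, half-way up, 8.5 mm above the wires; under 30 g.
- lid_large_center (a point): The large one of three plain round metal screw lids, 66 mm across outside and 17 mm high, inside 64 mm wide, lying top up on the rack; the point is its centre, half-way up, 8.5 mm above the wires; under 30 g.
- jar_large: Tall closed glass jar, 80 mm wide, 128 mm high, behind the open jar; a bystander. Origin at the centre of its underside.
- jar_slim: Small closed glass jar, 54 mm wide, 95 mm high, left of the rack, towards the back; a bystander. Origin at the centre of its underside.
- glass: Drinking glass, 81 mm wide, 92 mm high, behind the rack; a bystander. Origin at the centre of its underside.
- timer: Egg timer, 61 mm wide, 64 mm high, behind the rack; a bystander. Origin at the centre of its underside.
- bowl: Small dark bowl, 53 mm wide, 26 mm high, near the front left; a bystander. Origin at the centre of its underside.
- spoon: Teaspoon, 132 mm long, lying near the front, right of the tongs; a bystander. Origin at the centre of its underside.
- tongs: Kitchen tongs lying flat: two steel arms with black ribbed handle sleeves, joined by a sprung hinge with a pull ring at one end, hollow steel tips at the other; 260 mm long, 0.10 kg, balanced near the middle of the sleeves. Origin on their underside, 13 mm below tongs_grip; x points to the tips, z up.
- lid_medium: The medium lid as a whole; origin at the centre of its underside, z up.
- jar: The open jar as a whole; origin at the centre of its underside, z up.
- lid_small: The small lid as a whole; origin at the centre of its underside.
- lid_large: The large lid as a whole; origin at the centre of its underside.
Things that resemble listed ones, but are neither listed nor needed, are in the scene too. Leave any orange or turquoise look-alike of the lid_medium alone.

How it is judged (in metres and radians):
On the way, in this order (a step that is already met when the one before it is completed fails the run):
1. the tongs are picked up in the gripper, clear of the worktop (height (world z) of tongs above 0.02 m and contact force between the fingers and tongs above 1 N), for 0.2 s.
2. the medium lid is lifted off the rack in the tongs (height (world z) of lid_medium_center above 0.06 m and contact force between tongs and lid_medium above 0.5 N), for 0.2 s.
At the end, for the whole second after the job is handed in: The medium lid is gripped in the tongs' tips, level, still, within 20 mm of centred over the jar's mouth, its underside 5 to 70 mm above the rim; the fingers hold the tongs, no part of the robot touches the lid, nothing touches the jar, upright in its place; the other lids lie in theirs (horizontal distance between lid_medium_center and jar_mouth below 0.02 m and z of lid_medium_center in the frame of jar_mouth between 0.0135 and 0.0785 m and angle between lid_medium's own z axis and vertical below 0.3 rad and contact force between tongs and lid_medium above 1 N and contact force between each of lid_medium, tongs, the arm, the fingers and jar below 0.05 N and contact force between each of the arm, the fingers and lid_medium below 0.05 N and contact force between the fingers and tongs above 2 N and height (world z) of tongs above 0.09 m and linear speed of lid_medium below 0.03 m/s and angle between jar's own z axis and vertical below 0.05 rad and distance of each of jar, lid_small_center, lid_large_center from where it was at the start of the episode below 0.02 m and value of joint tongs_left between 0.06 and 0.14 rad); the arm keeps its last pose, push and grip.
It fails at once if the gripper or the arm touches a lid (contact force between any of the arm, the fingers and lid_small above 0.3 N or contact force between any of the arm, the fingers and lid_medium above 0.3 N or contact force between any of the arm, the fingers and lid_large above 0.3 N).
It fails at once if another lid is moved more than 20 mm (distance of any of lid_small_center, lid_large_center from where it was at the start of the episode above 0.02 m).
It fails at once if the jar is shifted more than 20 mm or tipped (distance of jar from where it was at the start of the episode above 0.02 m or angle between jar's own z axis and vertical above 0.2 rad).
It fails at once if a bystander is moved more than 25 mm (distance of any of jar_large, jar_slim, glass, timer, bowl, spoon from where it was at the start of the episode above 0.025 m).
It also fails if it takes over 51 s, if anything falls off the work surface, if the arm or the gripper's body presses on something with over 40 N, if the wrist force passes 120 N, or if a joint passes its speed limit or range.

## Robot

A 6-joint arm with a two-finger parallel gripper is mounted at the origin on a cart in front of the work surface, level with it; the furniture and walls round the work are solid. World frame = base frame: x ahead of the robot, y to its left, z up, the work surface at z = 0. Lengths are in m, angles in degrees, forces in N, time in s.
With the tool pointing down it reaches from about 0.325 to 0.925 m from the base axis. Payload 3.1 kg.
Tool frame: the origin (TCP) lies midway between the tips of the shut fingers; the grasp point (between the pads) lies 19 mm behind it; y points along the fingers, z is the direction in which the jaws open and shut, and the axes are right-handed (so a half turn about y gives the same grasp; the last joint's range is limited). The gripper opens to 85 mm and grips with 20 to 120 N. Pads are 22 mm wide; open, the fingers measure 114 mm over their backs; the gripper's body (76 mm by 85 mm) begins 54 mm behind the grasp point. The pads swing forward as they close: fully open they stand 13 mm farther back than shut.
Start: joints at [-79.653, 12.427, 92.441, -0, 75.132, -6.429], TCP at [0.18, -0.598, 0.231] pointing down, gripper open.
Joint ranges: [-157.48, 157.48], [-44.54, 120.13], [17.64, 146.25], [-64.5, 244.5], [7.68, 150.69], [-147.95, 147.95]. Speed limits (degrees/s): [159.86, 159.86, 180, 180, 180, 180].

## Interface

Orientations are given as a 3x3 rotation matrix whose columns are the frame's x, y, z axes.
In Python, from workcell import ctrl gives the robot as it stands.
- The arm moves only by the tool play_rows, never from a script. Its argument "steps" is a list of rows, each a list of 7 numbers: the shift along the world's x, y, z as a fraction of full scale, then the turn, a rotation vector about the world's x, y, z as a fraction of full scale, then the gripper command: -1 is shut, 1 is fully open, values between are in proportion. A call has 1 to 5 rows; each row is the pose to reach, as a shift and turn from the pose commanded when the call began, turning the shorter way round; what a row does not reach only later rows make up. Full scale, the value 1, is 40 cm for a shift and 360 degrees for a turn. A row lasts 1/12 s, in which the tool goes at most 41.7 mm and 7.16 degrees, less where a joint would pass 70% of its speed; a pose out of reach is approached as far as the arm can. A call with a number of a shift or a turn outside -1 to 1 is refused whole. A call with a gripper value outside its range is refused whole. The fingers move at their own pace and stop on an object; the grip force is fixed at half the most. Time passes only in rows, so rows that repeat a pose let the fingers close. It gives the time, the measured TCP pose, the force and the opening at its end, in the units of the state.
- ctrl.get_obs(): the state, without advancing time (a new reading comes with each control period).
- ctrl.grab_frame(name): name is "side" or "top" or "wrist"; returns a dict with "color" (400x640x3 uint8, red, green, blue), "depth" (400x640 float32, m along the optical axis (not along the pixel's ray), 0 where there is no reading), "vertical_fov" (degrees; the focal length in pixels is half the picture's height over the tangent of half this angle, whatever the lens; pixels are square), "cx", "cy" (the principal point, pixels), "extrinsics" (4x4, takes a point from camera to world coordinates). Camera axes: x right, y down, z forward; pixel columns grow to the right and rows downward; lengths in m; the calibration is good to about 2 mm. The wrist camera is an equidistant fisheye: a pixel r from the principal point sees the ray r / f radians off the axis. A picture is of the moment at which its call begins.
- ctrl.job_done(): hands the job in, once; it reports no verdict.
The state is a dict: "t": time; "joints": joint angles; "joint_velocities": joint speeds; "tau": joint torques, N m; "eef_pos": TCP position; "tool_rot": TCP orientation; "force": force on the tool from outside, world axes, zero at the start; "wrist_torque": the same for the moment, N m; "finger_gap": finger opening in m.
Only numpy, scipy, OpenCV 4.12 (cv2) and the standard library are available. Lean on these libraries where they do the work, as an engineer would, in place of code of your own. Each camera call takes 0.05 s, during which the arm holds its last target.

## Working session

There is one attempt and no reset: what is moved stays moved. The work goes in short steps, Python scripts to look and compute and a tool call to move; the robot and the scene stay as the last step left them, time stands still between calls to the robot, and variables do not carry over. Pictures are saved under pics/ and viewed, and the job is handed in when it is done.

Besides the shell and the picture viewer there is one more tool, called after "Emit:" as name(argument=value, ...) on one line, values as JSON. play_rows: Moves the arm, as the interface text tells. Its arguments: {"type":"object","properties":{"steps":{"type":"array"}},"required":["steps"]}

```bash
mkdir -p pics; ls; cat > h.py <<'E'
import numpy as np, cv2
from workcell import ctrl
def shot(n,tag):
    f=ctrl.grab_frame(n); cv2.imwrite(f'pics/{tag}.png',f['color'][:,:,::-1]); np.savez(f'pics/{tag}.npz',**f); return f
def cloud(f):
    H,W=f['depth'].shape; fl=H/2/np.tan(np.radians(f['vertical_fov'])/2)
    u,v=np.meshgrid(np.arange(W),np.arange(H)); d=f['depth']
    P=np.stack([(u-f['cx'])/fl*d,(v-f['cy'])/fl*d,d,np.ones_like(d)],-1)
    return (P@np.array(f['extrinsics']).T)[...,:3]
E
python3 - <<'E'
from h import *
for n in ['top','side','wrist']:
    f=shot(n,n+'0'); print(n,f['vertical_fov'],f['cx'],f['cy'],np.round(f['extrinsics'],3).tolist())
print(ctrl.get_obs())
E
```

```text
pics
top 45.09368306809635 328.7028477788309 205.09408808940498 [[0.001, -0.998, 0.057, 0.505], [-1.0, -0.002, -0.023, 0.229], [0.023, -0.057, -0.998, 1.298], [0.0, 0.0, 0.0, 1.0]]
side 45.98450715759838 323.47393305187455 201.96140596432645 [[-0.833, -0.366, 0.416, 0.033], [-0.554, 0.536, -0.637, 1.082], [0.01, -0.761, -0.649, 0.977], [0.0, 0.0, 0.0, 1.0]]
wrist 65.70646984690485 322.11969463257657 196.9377548883304 [[0.289, -0.915, -0.282, 0.252], [-0.957, -0.277, -0.083, -0.576], [-0.002, 0.294, -0.956, 0.373], [0.0, 0.0, 0.0, 1.0]]
{'t': 0.15, 'joints': array([-7.96537052e+01,  1.24670406e+01,  9.25104169e+01, -2.98504736e-04,
        7.51349334e+01, -6.43093316e+00]), 'joint_velocities': array([ 0.01653942, -0.08198404, -0.25009161,  0.02798501, -0.06102436,
       -0.05795858]), 'tau': array([ 8.56749084e-04, -3.97447944e+01, -3.04413557e+01, -1.23812320e-04,
        5.86456401e-03, -1.17800340e-06]), 'eef_pos': array([ 0.18028321, -0.59774551,  0.23023812]), 'tool_rot': array([[-9.57433948e-01, -3.57249603e-04,  2.88652227e-01],
       [-2.88652368e-01,  1.92879072e-03, -9.57432029e-01],
       [-2.14707523e-04, -9.99998076e-01, -1.94981065e-03]]), 'force': array([-0.29236686,  0.72870054, -0.33495929]), 'wrist_torque': array([-0.05666766,  0.03967141,  0.02920551]), 'finger_gap': 0.08538375637000419}
```

View pics/top0.png

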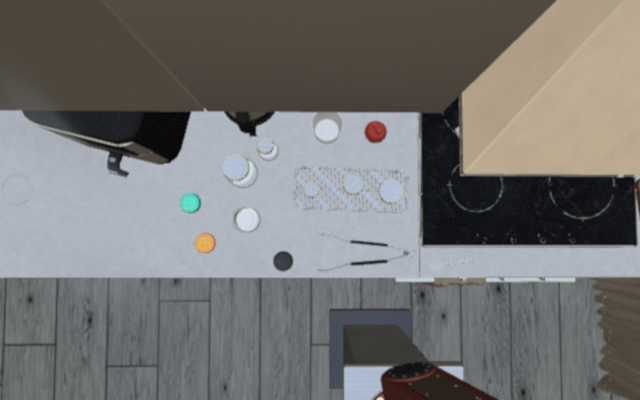

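View pics/side0.png

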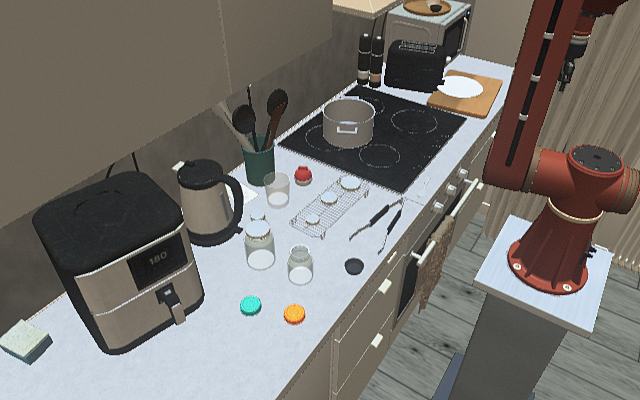

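```bash
python3 - <<'E'
from h import *
for n in ['top0','side0']:
    f=dict(np.load(f'pics/{n}.npz')); P=cloud(f); np.save(f'pics/{n}_P.npy',P)
    pts={'top0':[(311,189),(353,184),(391,190),(246,218),(238,167),(267,148),(405,253),(320,235),(320,269),(370,243),(370,262),(283,260),(326,130),(375,130),(300,100),(550,120),(350,225)],'side0':[(312,220),(330,198),(350,184),(300,250),(258,228),(380,215)]}[n]
    for p in pts: print(n,p,np.round(P[p[1],p[0]],4))
c=cv2.imread('pics/top0.png')[140:290,220:430]; cv2.imwrite('pics/tc.png',cv2.resize(c,None,fx=3.8,fy=3.8,interpolation=cv2.INTER_CUBIC))
c=cv2.imread('pics/side0.png')[150:330,220:430]; cv2.imwrite('pics/sc.png',cv2.resize(c,None,fx=3.3,fy=3.3,interpolation=cv2.INTER_CUBIC))
E
```

```text
top0 (311, 189) [0.6183 0.2459 0.0498]
top0 (353, 184) [0.6323 0.1361 0.0436]
top0 (391, 190) [0.6166 0.0367 0.0459]
top0 (246, 218) [0.544  0.4199 0.0058]
top0 (238, 167) [0.6645 0.4226 0.1276]
top0 (267, 148) [0.7175 0.3562 0.0935]
top0 (405, 253) [ 0.4516 -0.002   0.0275]
top0 (320, 235) [0.4988 0.2221 0.0149]
top0 (320, 269) [0.408  0.2219 0.0022]
top0 (370, 243) [0.4778 0.0902 0.0257]
top0 (370, 262) [0.428  0.0905 0.0267]
top0 (283, 260) [0.4323 0.3205 0.007 ]
top0 (326, 130) [0.782  0.2064 0.0098]
top0 (375, 130) [0.7718 0.0797 0.0606]
top0 (300, 100) [0.7094 0.2562 0.5644]
top0 (550, 120) [ 0.6632 -0.0971  0.6371]
top0 (350, 225) [ 5.257e-01  1.412e-01 -4.000e-04]
side0 (312, 220) [0.6126 0.2544 0.0459]
side0 (330, 198) [0.6239 0.141  0.0456]
side0 (350, 184) [0.6064 0.0515 0.0499]
side0 (300, 250) [0.5566 0.3908 0.071 ]
side0 (258, 228) [0.6606 0.4313 0.1274]
side0 (380, 215) [0.473  0.092  0.0154]
```

View pics/tc.png

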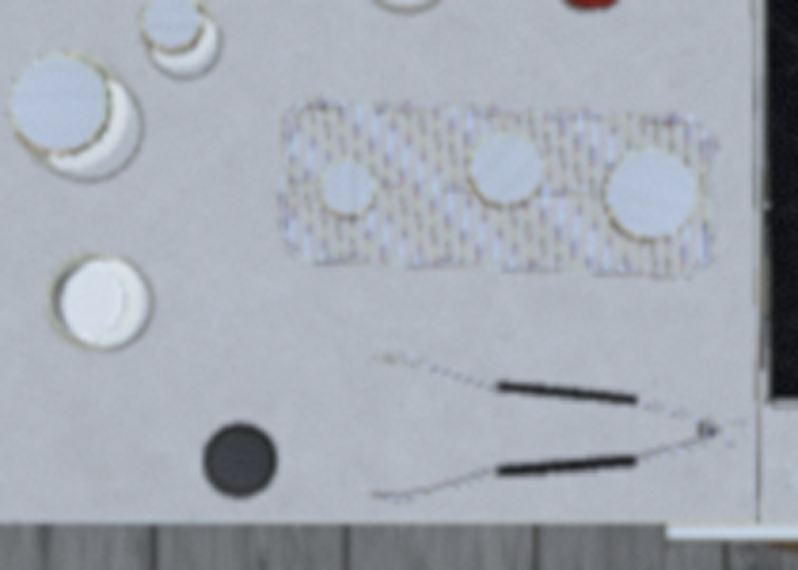

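View pics/sc.png

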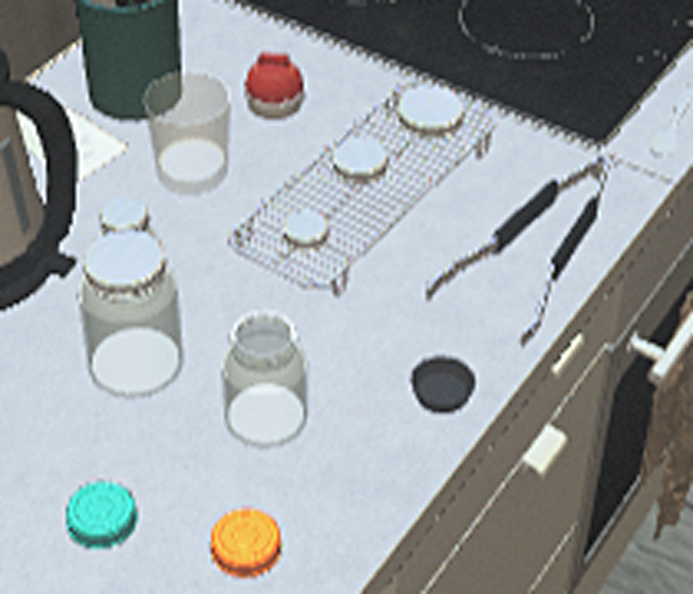

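```bash
cat > m.py <<'E'
from h import *
f=dict(np.load('pics/top0.npz')); P=cloud(f); C=f['color'].astype(int)
x,y,z=P[...,0],P[...,1],P[...,2]
# plane check
m=(x>.5)&(x<.54)&(y>0.0)&(y<.3); print('table z',np.median(z[m]))
dark=(C.sum(2)<220)
s=dark&(x>.4)&(x<.5)&(y>0.0)&(y<.2)&(z>-.01)
n,l,st,ce=cv2.connectedComponentsWithStats(s.astype(np.uint8))
for i in range(1,n):
    if st[i,4]>20:
        q=P[l==i]; q2=q[q[:,2]>.015]
        print('sleeve',st[i],np.round(np.median(q,0),4),np.round(q2.mean(0),4),np.round(q2.min(0),4),np.round(q2.max(0),4), 'fit x=a*y+b',np.polyfit(q2[:,1],q2[:,0],1))
fl=200/np.tan(np.radians(f['vertical_fov'])/2)
def ray(u,v,h):
    E=f['extrinsics']; d=E[:3,:3]@np.array([(u-f['cx'])/fl,(v-f['cy'])/fl,1]); o=E[:3,3]; return o+d*(h-o[2])/d[2]
# lids by brightness / depth
g=cv2.cvtColor(f['color'],cv2.COLOR_RGB2GRAY)
for (u0,v0) in [(311,189),(353,184),(391,190)]:
    w=P[v0-18:v0+19,u0-18:u0+19].reshape(-1,3)
    for t in [.038,.040]:
      q=w[w[:,2]>t]; print('lid',u0,len(q),np.round(np.median(q,0),4),np.round(q.min(0),4),np.round(q.max(0),4))
sl=(z>.085)&(z<.115)&(x>.5)&(x<.6)&(y>.35)&(y<.48)
q=P[sl]; print('jar',len(q),q.mean(0) if len(q) else 0)
np.set_printoptions(linewidth=250)
print((z[200:240:1,228:262:2]*1000).astype(int))
E
python3 m.py
```

```text
table z 0.0023907571300677555
sleeve [352 241  35   5  52] [0.4778 0.0917 0.026 ] [0.4777 0.0922 0.0257] [0.4725 0.0476 0.0199] [0.4832 0.1378 0.0304] fit x=a*y+b [0.10004736 0.46851184]
sleeve [352 260  35   5  66] [0.4278 0.0943 0.0256] [0.4275 0.0943 0.0253] [0.4227 0.0476 0.0177] [0.4332 0.1379 0.0303] fit x=a*y+b [-0.08209356  0.43522766]
lid 311 195 [0.616  0.2459 0.0461] [0.5053 0.2277 0.0395] [0.6374 0.2643 1.298 ]
lid 311 193 [0.6161 0.2459 0.0461] [0.5053 0.2277 0.0401] [0.6374 0.2643 1.298 ]
lid 353 313 [0.63   0.1388 0.0463] [0.5053 0.1123 0.0387] [0.6561 0.2289 1.298 ]
lid 353 308 [0.6299 0.1388 0.0463] [0.5053 0.1123 0.0404] [0.6561 0.2289 1.298 ]
lid 391 470 [0.6138 0.0392 0.0463] [0.5053 0.0077 0.0383] [0.646  0.2289 1.298 ]
lid 391 465 [0.6139 0.0392 0.0463] [0.5053 0.0077 0.0401] [0.646  0.2289 1.298 ]
jar 129 [0.53900671 0.41640055 0.09658866]
[[  -3    0    0   -1    2   -3    1    2   -3    2    0   -2   -3    0    4    1    1]
 [   1   -1   -1   -1    2    0    2    2    0    2    0   -6   -4    0    0    0    0]
 [   3   -2    0    0    1    2   -9    2    0   
[... 2595 characters left out ...]
 0   -2   -2    0   -1   -1    0   68   70   71   46    7    3    1   -1    1    0]
 [  -1    0    0    0   -2    2   -2    7    0   -2    4   -4    0    1    2    0    1]
 [   1   -2    5    1    3    1   -3   -1   -1    0   -8   -2    2   -6   -4   -2    2]
 [  -5   -4   -3   -2   -3    1   -1    1    2   -4   -1    1   -3    1    0   -4    2]
 [  -5    2    3   -2    0    0    2    0    1    0    3   -1    0    0   -3    1   -3]
 [   0   -1   -3    0   -2    0   -2   -1    2    3    1   -3    2   -1   -3    0   -2]
 [   0   -4    2   -1   -1   -2    2    0    4   -1   -5    0    6    0    0    0   -3]
 [   0   -2    1    0    0   -1    1   -2    0   -2    4    0    1    0    1   -4    2]]
```

Emit:
play_rows(steps=[[0.1,0.25,0.05,0,0,0.05,1],[0.17,0.43,0.05,0,0,0.05,1],[0.17,0.43,0.05,0,0,0.05,1],[0.17,0.43,0.05,0,0,0.05,1],[0.17,0.43,0.05,0,0,0.05,1]])

```text
t: 0.57
eef_pos: [0.2495, -0.4222, 0.2508]
tool_rot: [[-0.82, 0.0, 0.572], [-0.572, 0.003, -0.82], [-0.002, -1.0, -0.002]]
force: [0.8, -0.5, -0.2]
finger_gap: 0.0856
```

Emit:
play_rows(steps=[[0.17,0.43,0,0,0,0.05,1],[0.17,0.43,0,0,0,0.05,1],[0.17,0.43,0,0,0,0.05,1],[0.17,0.43,0,0,0,0.05,1],[0.17,0.43,0,0,0,0.05,1]])

```text
t: 0.98
eef_pos: [0.3169, -0.2502, 0.2507]
tool_rot: [[-0.603, 0.0, 0.798], [-0.798, 0.003, -0.603], [-0.002, -1.0, -0.001]]
force: [-0.7, 0.6, 0.8]
finger_gap: 0.0856
```

Emit:
play_rows(steps=[[0.17,0.43,0,0,0,0.05,1],[0.17,0.43,0,0,0,0.05,1],[0.17,0.43,0,0,0,0.05,1],[0.17,0.43,0,0,0,0.05,1],[0.17,0.43,0,0,0,0.05,1]])

```text
t: 1.4
eef_pos: [0.3849, -0.0784, 0.2512]
tool_rot: [[-0.326, 0.001, 0.945], [-0.945, 0.002, -0.326], [-0.002, -1.0, 0.0]]
force: [0.5, -0.2, 0.4]
finger_gap: 0.0856
```

Emit:
play_rows(steps=[[0.17,0.43,0,0,0,0.05,1],[0.17,0.43,0,0,0,0.05,1],[0.17,0.43,0,0,0,0.05,1],[0.17,0.43,0,0,0,0.05,1],[0.17,0.43,0,0,0,0.05,1]])

```text
t: 1.82
eef_pos: [0.4531, 0.0937, 0.2513]
tool_rot: [[-0.018, 0.001, 1.0], [-1.0, 0.002, -0.018], [-0.002, -1.0, 0.001]]
force: [0.2, -0.8, 0.3]
finger_gap: 0.0856
```

```bash
python3 - <<'E'
from h import *
f=shot('wrist','w1'); o=ctrl.get_obs(); print(o['eef_pos'],o['tool_rot'],np.round(f['extrinsics'],4).tolist())
E
```

```text
[0.45363346 0.09474972 0.25124447] [[-0.01670854  0.0010652   0.99985984]
 [-0.99985426  0.00348648 -0.01671216]
 [-0.00350379 -0.99999335  0.00100679]] [[0.9999, -0.0167, -0.0043, 0.4545], [-0.0172, -0.9563, -0.2919, 0.1686], [0.0007, 0.2919, -0.9564, 0.3941], [0.0, 0.0, 0.0, 1.0]]
```

View pics/w1.png

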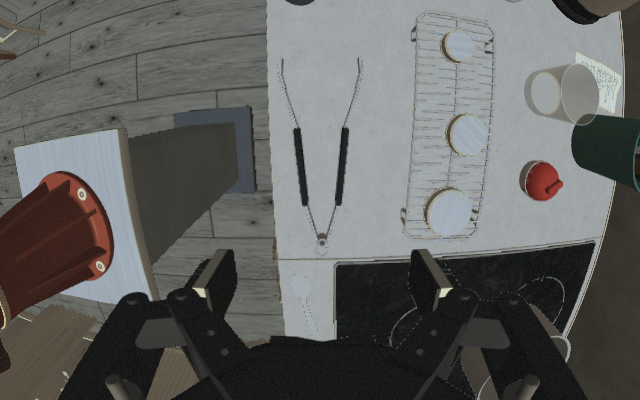

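```bash
cat >> h.py <<'E'
def fray(f,u,v):
    H=400; fl=H/2/np.tan(np.radians(f['vertical_fov'])/2)
    dx=(np.asarray(u,float)-f['cx']);dy=(np.asarray(v,float)-f['cy']); r=np.hypot(dx,dy)+1e-9; t=r/fl
    return np.stack([dx/r*np.sin(t),dy/r*np.sin(t),np.cos(t)],-1)
def fcloud(f):
    u,v=np.meshgrid(np.arange(640),np.arange(400)); d=fray(f,u,v); d=d/d[...,2:]*f['depth'][...,None]
    E=np.array(f['extrinsics']); return d@E[:3,:3].T+E[:3,3]
def fplane(f,u,v,h):
    E=np.array(f['extrinsics']); d=fray(f,u,v)@E[:3,:3].T; return E[:3,3]+d*((h-E[2,3])/d[...,2])[...,None]
def ccirc(q):
    A=np.c_[2*q[:,:2],np.ones(len(q))]; s=np.linalg.lstsq(A,(q[:,:2]**2).sum(1),rcond=None)[0]; return s[0],s[1],np.sqrt(s[2]+s[0]**2+s[1]**2)
E
cat > m2.py <<'E'
from h import *
import sys
f=dict(np.load('pics/w1.npz')); P=fcloud(f); C=f['color'].astype(int)
x,y,z=P[...,0],P[...,1],P[...,2]
print('table',[np.round(np.median(z[(abs(x-a)<.01)&(abs(y-b)<.02)]),4) for a,b in [(.53,.05),(.53,.2),(.45,.1),(.42,.25)]])
dark=(C.sum(2)<160)
s=dark&(z>.012)&(z<.04)&(x>.4)&(x<.5)&(y>0)&(y<.2)
n,l,st,ce=cv2.connectedComponentsWithStats(s.astype(np.uint8))
for i in range(1,n):
    if st[i,4]>50:
        v,u=np.where(l==i); q=fplane(f,u,v,.024)
        print('sleeve',st[i],q.mean(0).round(4),q.min(0).round(4),q.max(0).round(4),np.polyfit(q[:,1],q[:,0],1).round(4),np.median(z[l==i]))
for p in [(282,62),(359,60),(283,67),(358,67),(322,240)]:
    print('tip',p,fplane(f,*p,.016).round(4),P[p[1],p[0]].round(4))
for c in [(459,46),(468,135),(450,212)]:
    m=np.zeros(z.shape,np.uint8); 
    w=(abs(np.arange(640)[None]-c[0])<32)&(abs(np.arange(400)[:,None]-c[1])<32)&(z>.041)&(z<.055)
    w=cv2.morphologyEx(w.astype(np.uint8),cv2.MORPH_OPEN,np.ones((5,5)))
    cs,_=cv2.findContours(w,cv2.RETR_EXTERNAL,cv2.CHAIN_APPROX_NONE); k=max(cs,key=cv2.contourArea)[:,0]
    q=fplane(f,k[:,0],k[:,1],.047); print('lid',np.round(ccirc(q),4),np.median(z[w>0]).round(4), P[w>0].mean(0).round(4))
E
python3 m2.py
```

```text
table [np.float64(0.0002), np.float64(0.0001), np.float64(0.3385), np.float64(0.0002)]
sleeve [294 128  14  78 453] [0.427 0.096 0.024] [0.4205 0.0454 0.024 ] [0.4339 0.1419 0.024 ] [-0.0787  0.4346] 0.025667205419052874
sleeve [335 128  14  77 445] [0.477  0.0948 0.024 ] [0.4689 0.0459 0.024 ] [0.4851 0.1409 0.024 ] [0.0949 0.468 ] 0.0257265622744281
tip (282, 62) [0.4075 0.2233 0.016 ] [0.4072 0.2236 0.0139]
tip (359, 60) [0.4999 0.2241 0.016 ] [0.4998 0.224  0.0169]
tip (283, 67) [0.4086 0.217  0.016 ] [0.4071 0.2186 0.0035]
tip (358, 67) [0.4986 0.2154 0.016 ] [0.4994 0.2162 0.0095]
tip (322, 240) [ 0.4515 -0.0073  0.016 ] [ 0.4516 -0.0036  0.0239]
lid [0.616  0.245  0.0192] 0.0464 [0.6161 0.2452 0.0463]
lid [0.6295 0.1374 0.0252] 0.0464 [0.6296 0.1375 0.0463]
lid [0.6131 0.0389 0.031 ] 0.0463 [0.6127 0.039  0.0462]
```

Emit:
play_rows(steps=[[-0.003,-0.002,-0.1,0,0,0.0014,1],[-0.003,-0.002,-0.2,0,0,0.0014,1],[-0.003,-0.002,-0.3,0,0,0.0014,1],[-0.003,-0.002,-0.4,0,0,0.0014,1],[-0.003,-0.002,-0.4,0,0,0.0014,1]])

```text
t: 2.28
eef_pos: [0.4428, 0.088, 0.0829]
tool_rot: [[-0.013, -0.019, 1.0], [-1.0, -0.001, -0.013], [0.001, -1.0, -0.019]]
force: [-1.5, -0.3, -0.6]
finger_gap: 0.0854
```

```bash
python3 - <<'E'
from h import *
f=shot('wrist','w2'); o=ctrl.get_obs(); print(o['eef_pos'],o['tool_rot'])
E
```

```text
[0.44574343 0.08821474 0.08668314] [[-1.28080643e-02 -1.28838028e-02  9.99834967e-01]
 [-9.99917587e-01 -7.13475162e-04 -1.28183165e-02]
 [ 8.78506077e-04 -9.99916746e-01 -1.28736028e-02]]
```

View pics/w2.png

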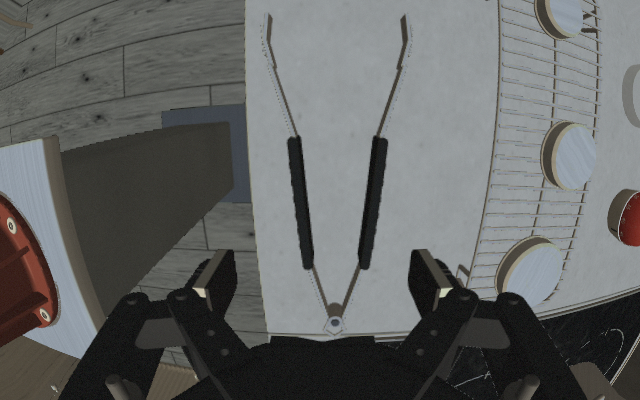

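Emit:
play_rows(steps=[[0,0,0,0,0,0,1],[0,0,0,0,0,0,1],[0,0,0,0,0,0,1]])

```text
t: 2.58
eef_pos: [0.4542, 0.0888, 0.0947]
tool_rot: [[-0.013, 0.007, 1.0], [-1.0, 0.0, -0.013], [-0.0, -1.0, 0.007]]
force: [0.7, 0.8, -0.0]
finger_gap: 0.0853
```

Emit:
play_rows(steps=[[0.003,0.01,-0.04,0,0,0.0008,1],[0.003,0.01,-0.08,0,0,0.0008,1],[0.003,0.01,-0.12,0,0,0.0008,1],[0.003,0.01,-0.15,0,0,0.0008,1],[0.003,0.01,-0.16,0,0,0.0008,1]])

```text
t: 3.0
eef_pos: [0.4532, 0.0928, 0.028]
tool_rot: [[-0.008, 0.001, 1.0], [-1.0, 0.0, -0.008], [-0.0, -1.0, 0.001]]
force: [0.0, -0.5, 0.6]
finger_gap: 0.0854
```

Emit:
play_rows(steps=[[0,0,0,0,0,0,1],[0,0,0,0,0,0,1],[0,0,0,0,0,0,1],[0,0,0,0,0,0,1],[0,0,0,0,0,0,1]])

```text
t: 3.42
eef_pos: [0.4533, 0.0928, 0.0283]
tool_rot: [[-0.008, 0.002, 1.0], [-1.0, 0.0, -0.008], [-0.0, -1.0, 0.002]]
force: [0.5, -0.4, 0.4]
finger_gap: 0.0856
```

Emit:
play_rows(steps=[[-0.003,0.002,-0.02,0,0,0,1],[-0.003,0.002,-0.04,0,0,0,1],[-0.003,0.002,-0.06,0,0,0,1],[-0.003,0.002,-0.072,0,0,0,1],[-0.003,0.002,-0.072,0,0,0,1]])

```text
t: 3.83
eef_pos: [0.4493, 0.0935, -0.0035]
tool_rot: [[-0.008, -0.004, 1.0], [-1.0, -0.0, -0.008], [0.0, -1.0, -0.004]]
force: [-1.0, -1.2, -0.2]
finger_gap: 0.0855
```

Emit:
play_rows(steps=[[0,0,0,0,0,0,0.6],[0,0,0,0,0,0,0.45],[0,0,0,0,0,0,0.35],[0,0,0,0,0,0,0.25],[0,0,0,0,0,0,0.22]])

```text
t: 4.25
eef_pos: [0.4526, 0.0938, -0.0003]
tool_rot: [[-0.008, 0.002, 1.0], [-1.0, 0.0, -0.008], [-0.0, -1.0, 0.002]]
force: [-0.5, 0.9, 4.8]
finger_gap: 0.0525
```

Emit:
play_rows(steps=[[0,0,0,0,0,0,0.22],[0,0,0,0,0,0,0.22],[0,0,0,0,0,0,0.22],[0,0,0,0,0,0,0.22]])

```text
t: 4.58
eef_pos: [0.4526, 0.0937, -0.0003]
tool_rot: [[-0.008, 0.002, 1.0], [-1.0, 0.0, -0.008], [-0.0, -1.0, 0.002]]
force: [-0.8, 0.3, 5.4]
finger_gap: 0.052
```

```bash
python3 - <<'E'
from h import *
f=shot('wrist','w3'); o=ctrl.get_obs(); print(o['eef_pos'],o['force'],o['finger_gap'])
E
```

```text
[ 4.52591626e-01  9.37779022e-02 -2.88820936e-04] [-1.61923754  0.63404826  5.12991137] 0.05257362257853506
```

View pics/w3.png

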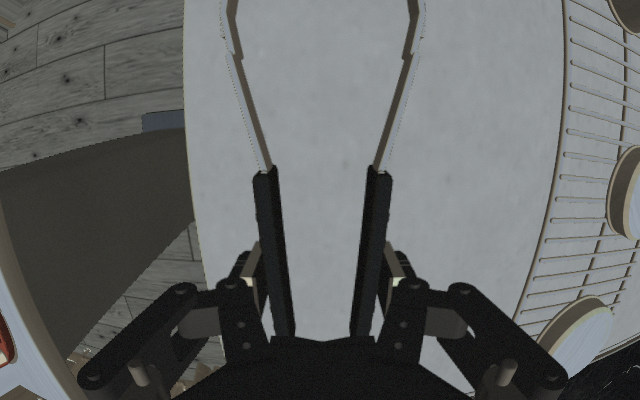

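Emit:
play_rows(steps=[[0,0,0.015,0,0,0,0.22],[0,0,0.035,0,0,0,0.22],[0,0,0.06,0,0,0,0.22],[0,0,0.085,0,0,0,0.22],[0,0,0.1,0,0,0,0.22]])

```text
t: 5.05
eef_pos: [0.4521, 0.0937, 0.0403]
tool_rot: [[-0.007, 0.002, 1.0], [-1.0, 0.0, -0.007], [-0.0, -1.0, 0.002]]
force: [-0.4, 0.2, -1.4]
finger_gap: 0.0522
```

Emit:
play_rows(steps=[[0,0,0,0,0,0,0.22],[0,0,0,0,0,0,0.22],[0,0,0,0,0,0,0.22],[0,0,0,0,0,0,0.22]])

```text
t: 5.38
eef_pos: [0.4506, 0.0935, 0.038]
tool_rot: [[-0.008, -0.001, 1.0], [-1.0, -0.0, -0.008], [0.0, -1.0, -0.001]]
force: [0.3, -0.3, -0.6]
finger_gap: 0.0522
```

```bash
python3 - <<'E'
from h import *
f=shot('wrist','w4');f=shot('side','s4'); o=ctrl.get_obs(); print(o['eef_pos'],o['force'],o['finger_gap'])
E
```

```text
[0.45060937 0.09352822 0.03791991] [ 0.89799811 -1.54999817 -0.62276584] 0.05220240878760002
```

View pics/w4.png

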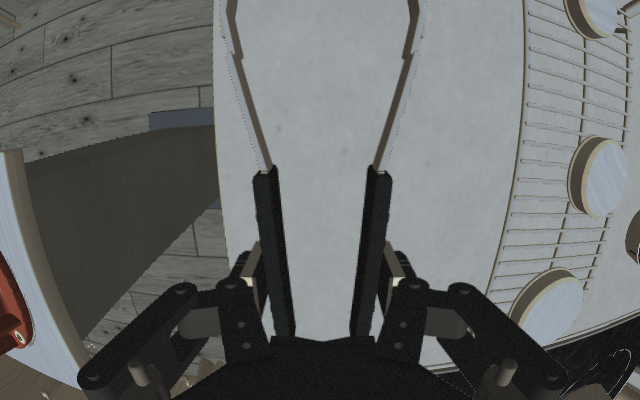

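View pics/s4.png

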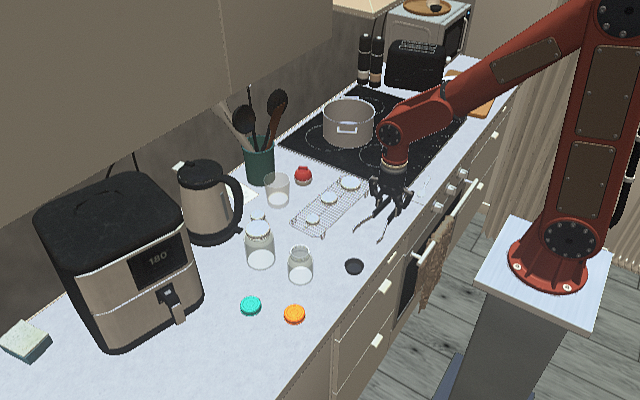

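Emit:
play_rows(steps=[[0,0,0.02,0,0,-0.008,0.22],[0,0,0.06,0,0,-0.02,0.22],[0,0,0.1,0,0,-0.034,0.22],[0,0,0.14,0,0,-0.048,0.22],[0,0,0.17,0,0,-0.062,0.22]])

```text
t: 5.9
eef_pos: [0.4514, 0.0936, 0.1073]
tool_rot: [[-0.391, 0.0, 0.921], [-0.921, 0.0, -0.391], [-0.0, -1.0, 0.0]]
force: [0.4, 0.0, -1.1]
finger_gap: 0.052
```

Emit:
play_rows(steps=[[0.01,0.007,0.01,0,0,-0.013,0.22],[0.02,0.014,0.01,0,0,-0.026,0.22],[0.03,0.021,0.01,0,0,-0.039,0.22],[0.04,0.028,0.01,0,0,-0.052,0.22],[0.05,0.035,0.01,0,0,-0.065,0.22]])

```text
t: 6.32
eef_pos: [0.471, 0.1077, 0.11]
tool_rot: [[-0.724, -0.001, 0.69], [-0.69, -0.0, -0.724], [0.001, -1.0, -0.001]]
force: [-0.2, -0.0, -0.8]
finger_gap: 0.0527
```

Emit:
play_rows(steps=[[0.01,0.007,0,0,0,-0.013,0.22],[0.02,0.014,0,0,0,-0.026,0.22],[0.03,0.021,0,0,0,-0.039,0.22],[0.04,0.028,0,0,0,-0.052,0.22],[0.05,0.035,0,0,0,-0.065,0.22]])

```text
t: 6.73
eef_pos: [0.4909, 0.1217, 0.1098]
tool_rot: [[-0.938, -0.001, 0.346], [-0.346, -0.0, -0.938], [0.001, -1.0, -0.0]]
force: [-0.6, -0.3, -1.3]
finger_gap: 0.0525
```

Emit:
play_rows(steps=[[0.01,0.007,0,0,0,-0.013,0.22],[0.02,0.014,0,0,0,-0.026,0.22],[0.03,0.021,0,0,0,-0.038,0.22],[0.04,0.028,0,0,0,-0.05,0.22],[0.045,0.032,0,0,0,-0.056,0.22]])

```text
t: 7.15
eef_pos: [0.5093, 0.1346, 0.1099]
tool_rot: [[-1.0, -0.001, 0.002], [-0.002, -0.0, -1.0], [0.001, -1.0, 0.0]]
force: [0.7, 0.1, -0.5]
finger_gap: 0.0521
```

Emit:
play_rows(steps=[[0,0,0,0,0,0,0.22],[0,0,0,0,0,0,0.22],[0,0,0,0,0,0,0.22],[0,0,0,0,0,0,0.22]])

```text
t: 7.48
eef_pos: [0.5088, 0.1342, 0.1102]
tool_rot: [[-1.0, -0.001, 0.006], [-0.006, -0.0, -1.0], [0.001, -1.0, 0.0]]
force: [0.4, 0.4, -0.0]
finger_gap: 0.052
```

```bash
python3 - <<'E'
from h import *
f=shot('wrist','w5');f=shot('side','s5');shot('top','t5'); o=ctrl.get_obs(); print(o['eef_pos'],o['tool_rot'],o['force'],o['finger_gap'],o['joints'])
E
```

```text
[0.50903478 0.13429975 0.11043226] [[-9.99986526e-01 -1.60023759e-04  5.18863115e-03]
 [-5.18862726e-03 -2.47244652e-05 -9.99986539e-01]
 [ 1.60149891e-04 -9.99999987e-01  2.38938284e-05]] [ 1.29461076  0.1045719  -0.36367169] 0.05210672464632594 [ 7.13886255e+00  8.51656897e+00  1.11095739e+02 -3.06154379e-04
  6.03969662e+01  9.68417259e+01]
```

View pics/w5.png

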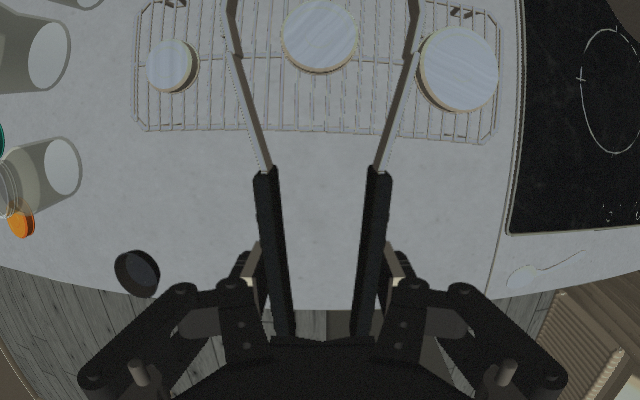

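View pics/s5.png

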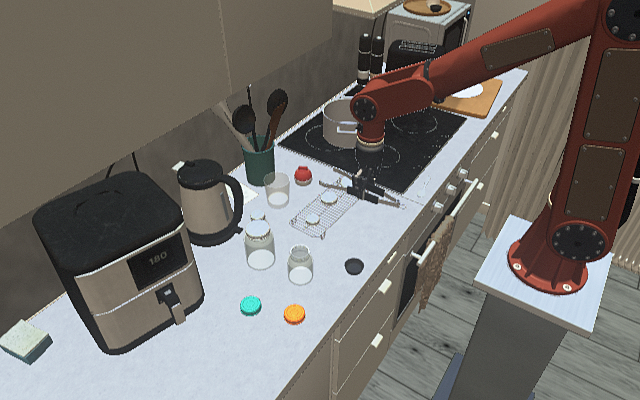

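View pics/t5.png

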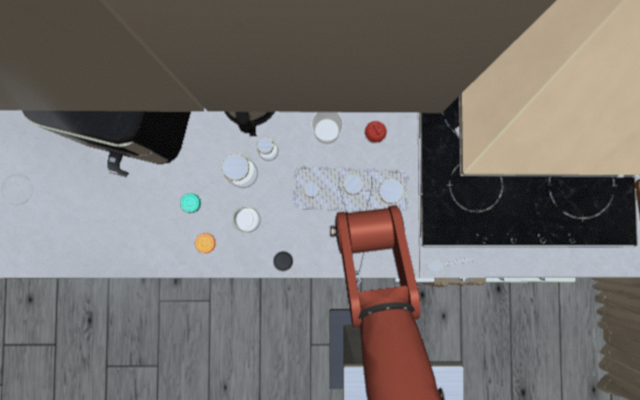

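```bash
cat > m3.py <<'E'
from h import *
import sys
tag=sys.argv[1]
f=dict(np.load(f'pics/{tag}.npz')); P=fcloud(f)
for (a,b) in [((228,240),(5,55)),((404,420),(5,55)),((235,275),(60,160)),((370,410),(60,160)),((255,290),(175,320)),((350,392),(175,320))]:
    q=P[b[0]:b[1],a[0]:a[1]].reshape(-1,3); t=float(sys.argv[2]); q=q[(q[:,2]>t-.02)&(q[:,2]<t+.04)]
    if len(q)>5:
        xs=np.linspace(q[:,0].min(),q[:,0].max(),5)
        print(a,len(q),[(round((xs[i]+xs[i+1])/2,3),)+tuple(np.round([np.percentile(w[:,2],90),w[:,1].min(),w[:,1].max()],4)) for i in range(4) if len(w:=q[(q[:,0]>=xs[i])&(q[:,0]<=xs[i+1])])>3])
E
python3 m3.py w5 .11
python3 - <<'E'
from h import *
f=dict(np.load('pics/w5.npz')); P=fcloud(f); z=P[...,2]
for c in [(172,65),(319,35),(459,68)]:
    w=(abs(np.arange(640)[None]-c[0])<45)&(abs(np.arange(400)[:,None]-c[1])<45)&(z>.041)&(z<.055)
    w=cv2.morphologyEx(w.astype(np.uint8),cv2.MORPH_OPEN,np.ones((5,5)))
    cs,_=cv2.findContours(w,cv2.RETR_EXTERNAL,cv2.CHAIN_APPROX_NONE); k=max(cs,key=cv2.contourArea)[:,0]
    q=fplane(f,k[:,0],k[:,1],.047); print('lid',np.round(ccirc(q),4),np.median(z[w>0]).round(4))
E
```

```text
(228, 240) 493 [(np.float64(0.609), np.float64(0.1302), np.float64(0.1699), np.float64(0.1738)), (np.float64(0.615), np.float64(0.129), np.float64(0.1711), np.float64(0.1735)), (np.float64(0.622), np.float64(0.1271), np.float64(0.1729), np.float64(0.1746)), (np.float64(0.628), np.float64(0.1253), np.float64(0.1736), np.float64(0.1749))]
(404, 420) 619 [(np.float64(0.609), np.float64(0.13), np.float64(0.0955), np.float64(0.0997)), (np.float64(0.616), np.float64(0.1294), np.float64(0.0952), np.float64(0.0986)), (np.float64(0.622), np.float64(0.1288), np.float64(0.0951), np.float64(0.0972)), (np.float64(0.629), np.float64(0.1276), np.float64(0.095), np.float64(0.0967))]
(235, 275) 1324 [(np.float64(0.565), np.float64(0.1311), np.float64(0.1577), np.float64(0.1639)), (np.float64(0.576), np.float64(0.1312), np.float64(0.1607), np.float64(0.1669)), (np.float64(0.588), np.float64(0.1315), np.float64(0.164), np.float64(0.1698)), (np.float64(0.599), np.float64(0.1309), np.float64(0.167), np.float64(0.1706))]
(370, 410) 1321 [(np.float64(0.566), np.float64(0.1312), np.float64(0.1058), np.float
[... 331 characters left out ...]
p.float64(0.1608)), (np.float64(0.51), np.float64(0.1446), np.float64(0.1518), np.float64(0.1665)), (np.float64(0.529), np.float64(0.1371), np.float64(0.1528), np.float64(0.1667)), (np.float64(0.547), np.float64(0.137), np.float64(0.154), np.float64(0.1626))]
(350, 392) 4208 [(np.float64(0.481), np.float64(0.1364), np.float64(0.1089), np.float64(0.1186)), (np.float64(0.503), np.float64(0.143), np.float64(0.1079), np.float64(0.1171)), (np.float64(0.524), np.float64(0.1393), np.float64(0.1017), np.float64(0.1163)), (np.float64(0.546), np.float64(0.137), np.float64(0.1065), np.float64(0.1152))]
lid [0.6177 0.2438 0.0195] 0.0465
lid [0.6312 0.1373 0.0251] 0.0464
lid [0.6143 0.0389 0.0311] 0.0463
```

Emit:
play_rows(steps=[[0.006,0.002,-0.02,0,0,-0.001,0.22],[0.012,0.004,-0.05,0,0,-0.001,0.22],[0.016,0.006,-0.09,0,0,-0.001,0.22],[0.016,0.006,-0.12,0,0,-0.001,0.22],[0.016,0.006,-0.135,0,0,-0.001,0.22]])

```text
t: 8.05
eef_pos: [0.5136, 0.1365, 0.0534]
tool_rot: [[-1.0, -0.005, -0.001], [0.001, -0.001, -1.0], [0.005, -1.0, 0.001]]
force: [-1.1, -0.2, -1.2]
finger_gap: 0.0523
```

Emit:
play_rows(steps=[[0,0,0,0,0,0,0.22],[0,0,0,0,0,0,0.22],[0,0,0,0,0,0,0.22],[0,0,0,0,0,0,0.22]])

```text
t: 8.38
eef_pos: [0.5164, 0.1369, 0.0574]
tool_rot: [[-1.0, 0.002, -0.001], [0.001, 0.0, -1.0], [-0.002, -1.0, -0.0]]
force: [-0.5, -0.5, -1.4]
finger_gap: 0.0522
```

```bash
python3 - <<'E'
from h import *
f=shot('wrist','w6');g=shot('side','s6'); o=ctrl.get_obs(); print(o['eef_pos'],o['tool_rot'],o['force'],o['finger_gap'])
cv2.imwrite('pics/s6c.png',cv2.resize(g['color'][140:260,260:440,::-1],None,fx=4.4,fy=4.4,interpolation=cv2.INTER_CUBIC))
E
python3 m3.py w6 .055
```

```text
[0.51636214 0.13691899 0.05738736] [[-9.99997771e-01  1.73269430e-03 -1.20681744e-03]
 [ 1.20726298e-03  2.56112970e-04 -9.99999238e-01]
 [-1.73238390e-03 -9.99998466e-01 -2.58204217e-04]] [-0.25735127  0.63622801 -1.11269158] 0.052120108690205426
(228, 240) 490 [(np.float64(0.617), np.float64(0.0771), np.float64(0.1718), np.float64(0.1754)), (np.float64(0.623), np.float64(0.0767), np.float64(0.1729), np.float64(0.1756)), (np.float64(0.63), np.float64(0.0745), np.float64(0.1746), np.float64(0.1766)), (np.float64(0.636), np.float64(0.0724), np.float64(0.1751), np.float64(0.1767))]
(404, 420) 620 [(np.float64(0.617), np.float64(0.0775), np.float64(0.0972), np.float64(0.1017)), (np.float64(0.623), np.float64(0.0768), np.float64(0.0974), np.float64(0.1006)), (np.float64(0.63), np.float64(0.0761), np.float64(0.097), np.float64(0.0989)), (np.float64(0.636), np.float64(0.0751), np.float64(0.0968), np.float64(0.0984))]
(235, 275) 1330 [(np.float64(0.573), np.float64(0.0784), np.float64(0.1599), np.float64(0.1661)), (np.float64(0.584), np.float64(0.0786), np.float64(0.163), np.float64(0.1692)
[... 482 characters left out ...]
 np.float64(0.1046))]
(255, 290) 3963 [(np.float64(0.499), np.float64(0.084), np.float64(0.1536), np.float64(0.1635)), (np.float64(0.518), np.float64(0.0894), np.float64(0.1545), np.float64(0.1689)), (np.float64(0.536), np.float64(0.0843), np.float64(0.1553), np.float64(0.1692)), (np.float64(0.555), np.float64(0.0842), np.float64(0.1565), np.float64(0.1653))]
(350, 392) 4137 [(np.float64(0.488), np.float64(0.0834), np.float64(0.1116), np.float64(0.1214)), (np.float64(0.51), np.float64(0.0879), np.float64(0.1105), np.float64(0.1198)), (np.float64(0.532), np.float64(0.0853), np.float64(0.1041), np.float64(0.119)), (np.float64(0.553), np.float64(0.0842), np.float64(0.1089), np.float64(0.1176))]
```

View pics/w6.png

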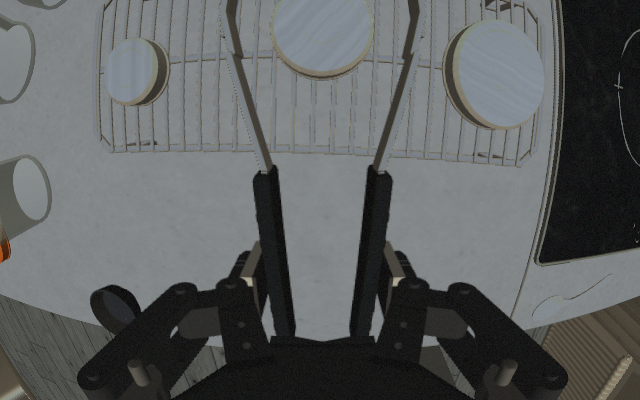

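View pics/s6c.png

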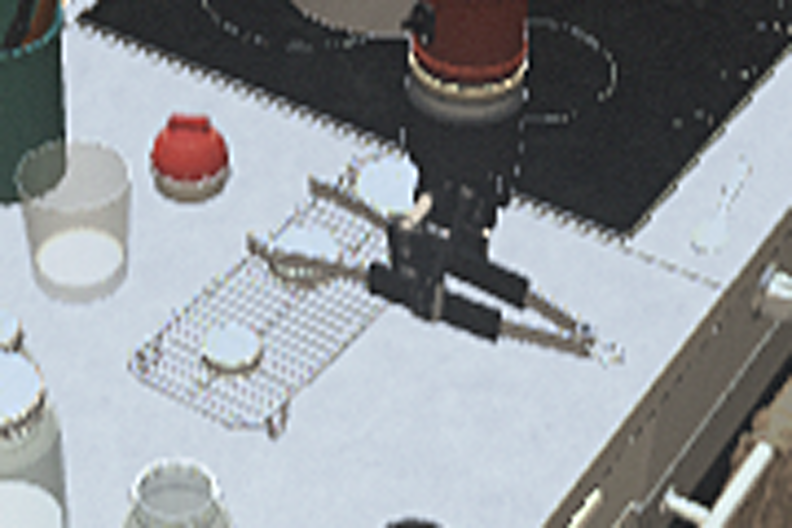

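Emit:
play_rows(steps=[[-0.001,0.001,-0.012,0,0,0,0.22],[-0.001,0.001,-0.026,0,0,0,0.22],[-0.001,0.001,-0.042,0,0,0,0.22],[-0.001,0.001,-0.056,0,0,0,0.22],[-0.001,0.001,-0.062,0,0,0,0.22]])

```text
t: 8.9
eef_pos: [0.514, 0.137, 0.0302]
tool_rot: [[-1.0, -0.002, -0.001], [0.001, -0.0, -1.0], [0.002, -1.0, 0.0]]
force: [-0.6, 0.1, -0.5]
finger_gap: 0.0522
```

Emit:
play_rows(steps=[[0,0,0,0,0,0,0.22],[0,0,0,0,0,0,0.22],[0,0,0,0,0,0,0.22],[0,0,0,0,0,0,0.22]])

```text
t: 9.23
eef_pos: [0.5156, 0.1372, 0.032]
tool_rot: [[-1.0, 0.001, -0.001], [0.001, 0.0, -1.0], [-0.001, -1.0, -0.0]]
force: [0.3, 0.9, -0.3]
finger_gap: 0.052
```

```bash
python3 - <<'E'
from h import *
f=shot('wrist','w7');g=shot('side','s7'); o=ctrl.get_obs(); print(o['eef_pos'],o['tool_rot'],o['force'],o['finger_gap'])
cv2.imwrite('pics/s7c.png',cv2.resize(g['color'][140:260,260:440,::-1],None,fx=4.4,fy=4.4,interpolation=cv2.INTER_CUBIC))
E
python3 m3.py w7 .033
```

```text
[0.51559046 0.13724768 0.03206718] [[-9.99998878e-01  7.83681201e-04 -1.27649122e-03]
 [ 1.27658953e-03  1.24954804e-04 -9.99999177e-01]
 [-7.83521052e-04 -9.99999685e-01 -1.25955103e-04]] [-0.17474926  0.70840337 -0.34016297] 0.05232208116570093
(228, 240) 493 [(np.float64(0.616), np.float64(0.052), np.float64(0.172), np.float64(0.1757)), (np.float64(0.622), np.float64(0.0514), np.float64(0.1733), np.float64(0.1758)), (np.float64(0.629), np.float64(0.0488), np.float64(0.175), np.float64(0.1769)), (np.float64(0.635), np.float64(0.0469), np.float64(0.1756), np.float64(0.1771))]
(404, 420) 721 [(np.float64(0.616), np.float64(0.0521), np.float64(0.0906), np.float64(0.102)), (np.float64(0.623), np.float64(0.0512), np.float64(0.0904), np.float64(0.1009)), (np.float64(0.631), np.float64(0.0502), np.float64(0.0962), np.float64(0.0993)), (np.float64(0.638), np.float64(0.046), np.float64(0.0962), np.float64(0.0987))]
(235, 275) 2242 [(np.float64(0.571), np.float64(0.0527), np.float64(0.1602), np.float64(0.1805)), (np.float64(0.583), np.float64(0.053), np.float64(0.1629), np.float64(0.1767)), 
[... 476 characters left out ...]
), np.float64(0.1101))]
(255, 290) 4088 [(np.float64(0.498), np.float64(0.0588), np.float64(0.154), np.float64(0.164)), (np.float64(0.517), np.float64(0.069), np.float64(0.1549), np.float64(0.1692)), (np.float64(0.536), np.float64(0.059), np.float64(0.1557), np.float64(0.1694)), (np.float64(0.554), np.float64(0.0589), np.float64(0.1567), np.float64(0.1655))]
(350, 392) 4281 [(np.float64(0.487), np.float64(0.058), np.float64(0.1119), np.float64(0.1218)), (np.float64(0.509), np.float64(0.0675), np.float64(0.1092), np.float64(0.1202)), (np.float64(0.531), np.float64(0.0634), np.float64(0.1047), np.float64(0.1193)), (np.float64(0.553), np.float64(0.0588), np.float64(0.1092), np.float64(0.1179))]
```

View pics/w7.png

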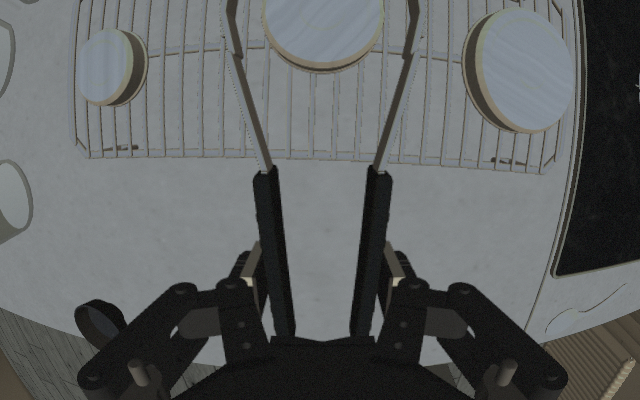

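View pics/s7c.png

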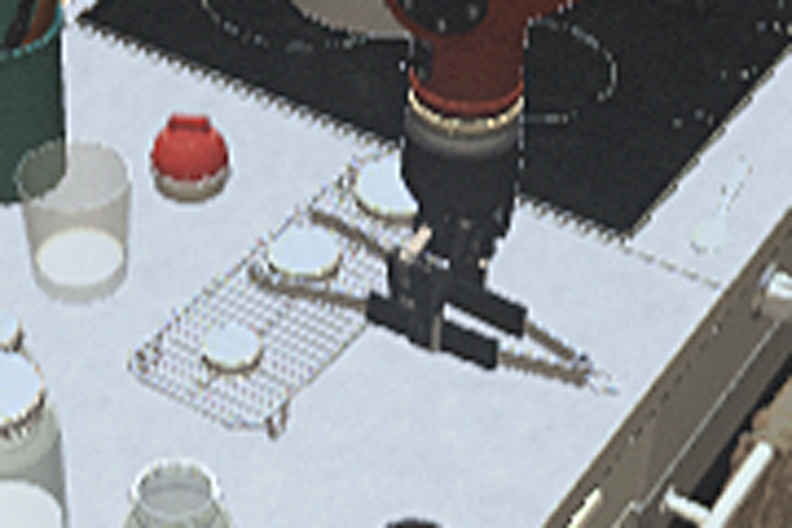

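Emit:
play_rows(steps=[[0,0,0.001,0,0,0,0.17],[0,0,0.002,0,0,0,0.12],[0,0,0.003,0,0,0,0.07],[0,0,0.004,0,0,0,0.03],[0,0,0.004,0,0,0,0.0]])

```text
t: 9.75
eef_pos: [0.5153, 0.1372, 0.0335]
tool_rot: [[-1.0, 0.0, -0.001], [0.001, 0.0, -1.0], [-0.0, -1.0, -0.0]]
force: [-0.6, 0.4, -1.1]
finger_gap: 0.0428
```

Emit:
play_rows(steps=[[0,0,0,0,0,0,-0.02],[0,0,0,0,0,0,-0.04],[0,0,0,0,0,0,-0.06],[0,0,0,0,0,0,-0.08],[0,0,0,0,0,0,-0.08]])

```text
t: 10.17
eef_pos: [0.5152, 0.1372, 0.0333]
tool_rot: [[-1.0, -0.0, -0.001], [0.001, 0.0, -1.0], [0.0, -1.0, -0.0]]
force: [-0.3, -0.9, -1.5]
finger_gap: 0.0393
```

```bash
python3 - <<'E'
from h import *
f=shot('wrist','w8');g=shot('side','s8'); o=ctrl.get_obs(); print(o['eef_pos'],o['tool_rot'],o['force'],o['finger_gap'])
cv2.imwrite('pics/s8c.png',cv2.resize(g['color'][140:260,260:440,::-1],None,fx=4.4,fy=4.4,interpolation=cv2.INTER_CUBIC))
E

```

```text
[0.51519299 0.13721569 0.03327541] [[-9.99999291e-01 -5.81210474e-05 -1.18968397e-03]
 [ 1.18968341e-03  9.69475587e-06 -9.99999292e-01]
 [ 5.81325399e-05 -9.99999998e-01 -9.62560335e-06]] [-0.62274171  0.75921219 -1.21142447] 0.03965909572545175
```

View pics/w8.png

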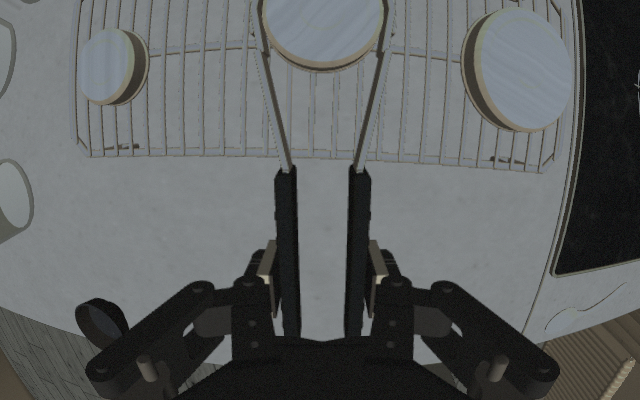

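View pics/s8c.png

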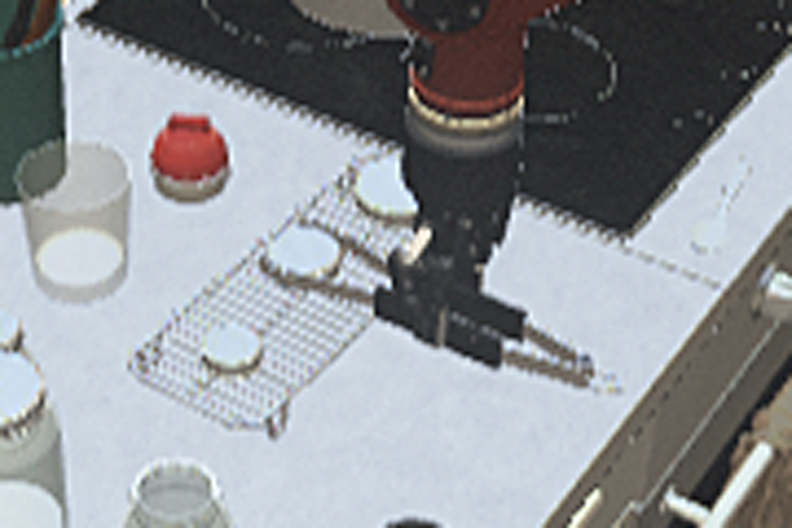

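Emit:
play_rows(steps=[[0,0,0,0,0,0,-0.1],[0,0,0,0,0,0,-0.12],[0,0,0,0,0,0,-0.14],[0,0,0,0,0,0,-0.16],[0,0,0,0,0,0,-0.16]])

```text
t: 10.68
eef_pos: [0.5152, 0.1372, 0.0334]
tool_rot: [[-1.0, 0.0, -0.001], [0.001, 0.0, -1.0], [-0.0, -1.0, -0.0]]
force: [-0.1, 0.0, -0.4]
finger_gap: 0.0377
```

Emit:
play_rows(steps=[[0,0,0,0,0,0,-0.2],[0,0,0,0,0,0,-0.2],[0,0,0,0,0,0,-0.2],[0,0,0,0,0,0,-0.2]])

```text
t: 11.02
eef_pos: [0.5152, 0.1372, 0.0333]
tool_rot: [[-1.0, -0.0, -0.001], [0.001, 0.0, -1.0], [0.0, -1.0, -0.0]]
force: [-0.4, 0.2, 0.3]
finger_gap: 0.038
```

```bash
python3 - <<'E'
from h import *
f=shot('wrist','w9'); o=ctrl.get_obs(); print(o['eef_pos'],o['force'],o['finger_gap'])
E
python3 m3.py w9 .033

```

```text
[0.51519361 0.13721067 0.03332994] [-1.68438007 -0.02351917 -0.07277979] 0.037842816363015404
(228, 240) 103 [(np.float64(0.622), np.float64(0.028), np.float64(0.1771), np.float64(0.1831))]
(404, 420) 338 [(np.float64(0.619), np.float64(0.0305), np.float64(0.09), np.float64(0.0984)), (np.float64(0.626), np.float64(0.0308), np.float64(0.0951), np.float64(0.0984)), (np.float64(0.632), np.float64(0.0308), np.float64(0.095), np.float64(0.0979)), (np.float64(0.639), np.float64(0.0307), np.float64(0.0946), np.float64(0.0979))]
(235, 275) 1772 [(np.float64(0.571), np.float64(0.0303), np.float64(0.1606), np.float64(0.181)), (np.float64(0.583), np.float64(0.0515), np.float64(0.1564), np.float64(0.1774)), (np.float64(0.595), np.float64(0.0516), np.float64(0.1569), np.float64(0.1766)), (np.float64(0.607), np.float64(0.0518), np.float64(0.1589), np.float64(0.1761))]
(370, 410) 1811 [(np.float64(0.57), np.float64(0.0304), np.float64(0.0938), np.float64(0.1178)), (np.float64(0.582), np.float64(0.0516), np.float64(0.0969), np.float64(0.1182)), (np.float64(0.595), np.float64(0.0516), np.float64(0.0966), np.float64(0.1178)), (np.float64(0.607), np.float64(0.0517), np.float64(0.0961), np.float64(0.1154))]
(255, 290) 2847 [(np.float64(0.496), np.float64(0.0614), np.float64(0.1528), np.float64(0.1582)), (np.float64(0.515), np.float64(0.0722), np.float64(0.1518), np.float64(0.1695)), (np.float64(0.534), np.float64(0.0694), np.float64(0.151), np.float64(0.1629)), (np.float64(0.553), np.float64(0.0577), np.float64(0.1504), np.float64(0.1578))]
(350, 392) 3645 [(np.float64(0.495), np.float64(0.0575), np.float64(0.1164), np.float64(0.1243)), (np.float64(0.515), np.float64(0.072), np.float64(0.1047), np.float64(0.125)), (np.float64(0.534), np.float64(0.0687), np.float64(0.1114), np.float64(0.1252)), (np.float64(0.553), np.float64(0.0577), np.float64(0.1168), np.float64(0.1251))]
```

View pics/w9.png

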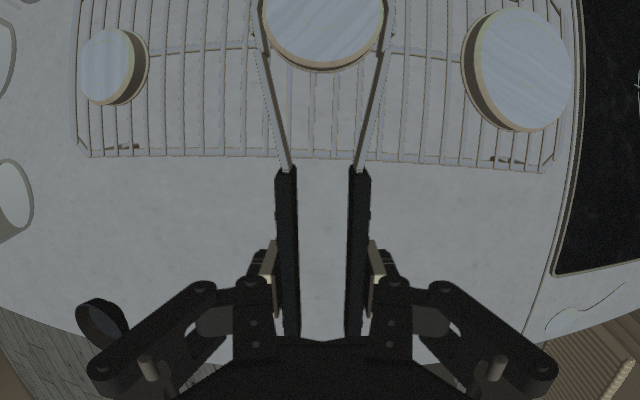

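Emit:
play_rows(steps=[[0,0,0.01,0,0,0,-0.25],[0,0,0.03,0,0,0,-0.25],[0,0,0.06,0,0,0,-0.25],[0,0,0.09,0,0,0,-0.25],[0,0,0.11,0,0,0,-0.25]])

```text
t: 11.48
eef_pos: [0.5166, 0.1374, 0.0798]
tool_rot: [[-1.0, 0.003, -0.001], [0.001, 0.0, -1.0], [-0.003, -1.0, -0.0]]
force: [-0.5, -0.0, -1.5]
finger_gap: 0.038
```

Emit:
play_rows(steps=[[0,0,0,0,0,0,-0.25],[0,0,0,0,0,0,-0.25],[0,0,0,0,0,0,-0.25],[0,0,0,0,0,0,-0.25]])

```text
t: 11.82
eef_pos: [0.5146, 0.1371, 0.0767]
tool_rot: [[-1.0, -0.001, -0.001], [0.001, -0.0, -1.0], [0.001, -1.0, 0.0]]
force: [-0.4, -0.6, -1.3]
finger_gap: 0.0379
```

```bash
python3 - <<'E'
from h import *
f=shot('wrist','w10');g=shot('side','s10'); o=ctrl.get_obs(); print(o['eef_pos'],o['force'],o['finger_gap'])
cv2.imwrite('pics/s10c.png',cv2.resize(g['color'][140:260,260:440,::-1],None,fx=4.4,fy=4.4,interpolation=cv2.INTER_CUBIC))
E
```

```text
[0.51451469 0.13708367 0.0765446 ] [-0.15280325 -0.01200293 -0.55402663] 0.037494806616309634
```

View pics/w10.png

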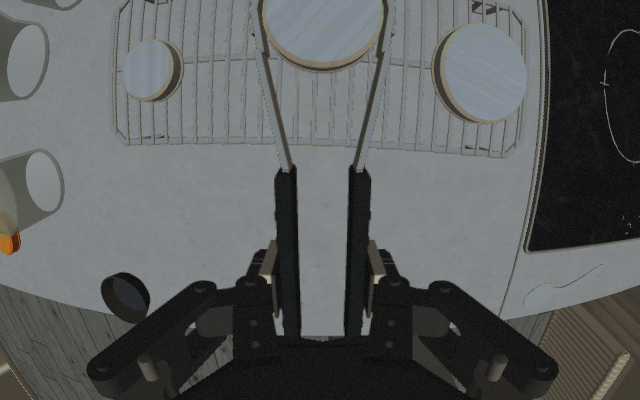

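View pics/s10c.png

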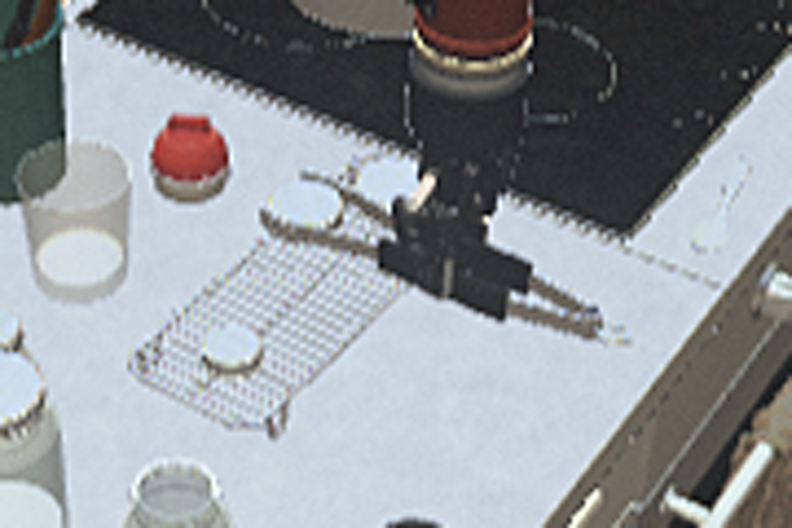

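```bash
python3 - <<'E'
from h import *
for tag in ['top0','t5','side0','s10']:
    f=dict(np.load(f'pics/{tag}.npz')); P=cloud(f); z=P[...,2]; b=(abs(P[...,0]-.54)<.06)&(abs(P[...,1]-.417)<.06)
    for lo,hi in [(.094,.108),(.06,.082)]:
        m=b&(z>lo)&(z<hi); q=P[m]; c=ccirc(q); r=np.hypot(q[:,0]-c[0],q[:,1]-c[1]); print(tag,lo,len(q),np.round(c,4),r.std().round(4),q[:,2].max().round(3),'bbox mid',((q.min(0)+q.max(0))/2).round(4))
f=dict(np.load('pics/w10.npz')); P=fcloud(f); z=P[...,2]
w=(np.arange(400)[:,None]<75)&(abs(np.arange(640)[None]-323)<60)&(z>.08)&(z<.1)
q=P[w]; print('lid z',np.median(q[:,2]), np.linalg.lstsq(np.c_[q[:,:2],np.ones(len(q))],q[:,2],rcond=None)[0])
w=cv2.morphologyEx(w.astype(np.uint8),cv2.MORPH_OPEN,np.ones((5,5)))
k=max(cv2.findContours(w,cv2.RETR_EXTERNAL,cv2.CHAIN_APPROX_NONE)[0],key=cv2.contourArea)[:,0]; k=k[k[:,1]>2]; k=k[(k[:,0]>275)&(k[:,0]<370)]
print(ccirc(fplane(f,k[:,0],k[:,1],np.median(q[:,2]))))
E
```

```text
top0 0.094 96 [0.5389 0.4163 0.0234] 0.0013 0.105 bbox mid [0.5388 0.4166 0.0997]
top0 0.06 204 [0.5394 0.4168 0.0305] 0.0023 0.082 bbox mid [0.5397 0.416  0.0719]
t5 0.094 108 [0.5393 0.4159 0.0237] 0.0013 0.104 bbox mid [0.5388 0.4165 0.0991]
t5 0.06 209 [0.5394 0.4168 0.0305] 0.0023 0.082 bbox mid [0.5397 0.4158 0.0715]
side0 0.094 127 [0.5391 0.4163 0.0235] 0.0016 0.105 bbox mid [0.5388 0.4158 0.0995]
side0 0.06 280 [0.5396 0.416  0.0302] 0.0029 0.082 bbox mid [0.538  0.4169 0.071 ]
s10 0.094 123 [0.5392 0.4161 0.0233] 0.0018 0.106 bbox mid [0.5386 0.4165 0.0999]
s10 0.06 287 [0.5394 0.4161 0.0301] 0.0031 0.082 bbox mid [0.5369 0.417  0.071 ]
lid z 0.08936923421592559 [0.02873823 0.00051132 0.07121946]
(np.float64(0.6257703093429187), np.float64(0.13712247441147815), np.float64(0.02122613944249426))
```

Emit:
play_rows(steps=[[0,0,0.03,0,0,0,-0.25],[0,0,0.07,0,0,0,-0.25],[0,0,0.11,0,0,0,-0.25],[0,0,0.15,0,0,0,-0.25],[0,0,0.165,0,0,0,-0.25]])

```text
t: 12.33
eef_pos: [0.5171, 0.1375, 0.1465]
tool_rot: [[-1.0, 0.005, -0.001], [0.001, 0.001, -1.0], [-0.005, -1.0, -0.001]]
force: [0.8, -0.3, -0.9]
finger_gap: 0.0379
```

Emit:
play_rows(steps=[[-0.008,0.025,0,0,0,0,-0.25],[-0.024,0.075,0,0,0,0,-0.25],[-0.041,0.13,0,0,0,0,-0.25],[-0.059,0.185,0,0,0,0,-0.25],[-0.077,0.24,0,0,0,0,-0.25]])

```text
t: 12.75
eef_pos: [0.4828, 0.2343, 0.1421]
tool_rot: [[-1.0, -0.002, -0.002], [0.002, -0.0, -1.0], [0.002, -1.0, 0.0]]
force: [0.4, 0.5, -0.7]
finger_gap: 0.0378
```

Emit:
play_rows(steps=[[-0.018,0.055,0,0,0,0,-0.25],[-0.036,0.11,0,0,0,0,-0.25],[-0.053,0.165,0,0,0,0,-0.25],[-0.069,0.215,0,0,0,0,-0.25],[-0.083,0.255,0,0,0,0,-0.25]])

```text
t: 13.17
eef_pos: [0.4492, 0.3369, 0.142]
tool_rot: [[-1.0, -0.002, -0.0], [0.0, -0.0, -1.0], [0.002, -1.0, 0.0]]
force: [0.6, -0.4, -1.7]
finger_gap: 0.0379
```

```bash
python3 - <<'E'
from h import *
f=shot('wrist','w11');g=shot('side','s11'); o=ctrl.get_obs(); print(o['eef_pos'],o['tool_rot'],o['force'],o['finger_gap'],o['joints'])
E
```

```text
[0.44900024 0.33748208 0.14207524] [[-9.99995154e-01 -2.36620645e-03  2.02321115e-03]
 [-2.02347399e-03  1.08694930e-04 -9.99997947e-01]
 [ 2.36598168e-03 -9.99997195e-01 -1.13482361e-04]] [ 0.01261318 -0.43237534 -2.15936595] 0.037814464102520214 [2.97308924e+01 1.02250747e+01 1.05225982e+02 8.03736832e-02
 6.46636042e+01 1.19580496e+02]
```

View pics/s11.png

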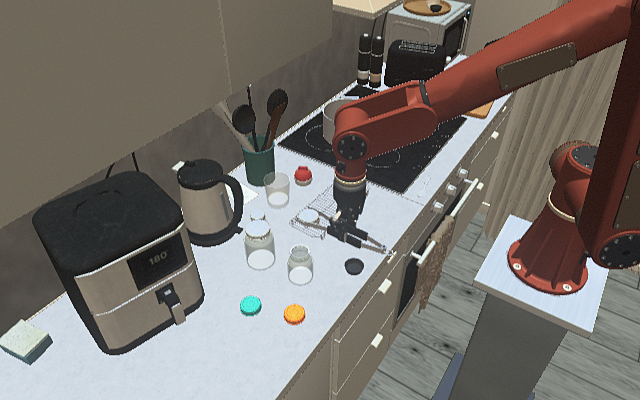

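Emit:
play_rows(steps=[[-0.016,0.05,0,0,0,0,-0.25],[-0.032,0.1,0,0,0,0,-0.25],[-0.046,0.145,0,0,0,0,-0.25],[-0.058,0.18,0,0,0,0,-0.25],[-0.066,0.2,0,0,0,0,-0.25]])

```text
t: 13.68
eef_pos: [0.4239, 0.4161, 0.1426]
tool_rot: [[-1.0, -0.001, -0.001], [0.001, -0.001, -1.0], [0.001, -1.0, 0.001]]
force: [-0.3, -0.3, -0.1]
finger_gap: 0.0377
```

Emit:
play_rows(steps=[[0,0,0,0,0,0,-0.25],[0,0,0,0,0,0,-0.25],[0,0,0,0,0,0,-0.25],[0,0,0,0,0,0,-0.25],[0,0,0,0,0,0,-0.25]])

```text
t: 14.1
eef_pos: [0.4252, 0.4144, 0.1433]
tool_rot: [[-1.0, -0.0, -0.002], [0.002, -0.0, -1.0], [0.0, -1.0, 0.0]]
force: [-0.2, 0.2, -1.0]
finger_gap: 0.0377
```

```bash
cat > m4.py <<'E'
from h import *
import sys
n=sys.argv[1]
f=shot('wrist','w'+n);g=shot('side','s'+n); t=shot('top','t'+n); o=ctrl.get_obs(); print(o['t'],o['eef_pos'],o['tool_rot'][:,2],o['force'],o['finger_gap'],o['joint_velocities'].round(2))
cv2.imwrite(f'pics/s{n}c.png',cv2.resize(g['color'][180:300,220:400,::-1],None,fx=4.4,fy=4.4,interpolation=cv2.INTER_CUBIC))
cv2.imwrite(f'pics/t{n}c.png',cv2.resize(t['color'][150:290,180:420,::-1],None,fx=3.3,fy=3.3,interpolation=cv2.INTER_CUBIC))
for nm,F in [('side',g),('top',t)]:
    P=cloud(F); z=P[...,2]; b=(abs(P[...,0]-.54)<.045)&(abs(P[...,1]-.4163)<.026)&(z>.146)&(z<.163)
    q=P[b]
    if len(q)>10:
        print(nm,'lid',len(q),q.mean(0).round(4),((q.min(0)+q.max(0))/2).round(4),np.linalg.lstsq(np.c_[q[:,:2]-q[:,:2].mean(0),np.ones(len(q))],q[:,2],rcond=None)[0].round(3))
        m=b.astype(np.uint8);k=max(cv2.findContours(m,cv2.RETR_EXTERNAL,cv2.CHAIN_APPROX_NONE)[0],key=cv2.contourArea)[:,0]
        print(' circ',np.round(ccirc(P[k[:,1],k[:,0]]),4))
    m=(abs(P[...,0]-.54)<.06)&(abs(P[...,1]-.417)<.06)&(z>.06)&(z<.082); q=P[m]; print(' jar body',len(q),np.round(ccirc(q),4))
P=fcloud(f); z=P[...,2]
w=(np.arange(400)[:,None]<75)&(np.abs(np.arange(640)[None]-323)<60)&(z>.146)&(z<.165)
q=P[w]; print('wrist lid',q.mean(0).round(4),np.median(q[:,2]), ((q.min(0)+q.max(0))/2).round(4), q.min(0).round(4))
E
python3 m4.py 12
```

```text
14.25 [0.42509264 0.41476525 0.14339592] [-1.96343500e-03 -9.99998072e-01  6.02150872e-06] [ 0.43311369 -0.08151462 -1.20307702] 0.03788793789202921 [ 0.26  0.01 -0.02  0.01  0.    0.13]
side lid 361 [0.5328 0.4183 0.1564] [0.5307 0.4163 0.1546] [ 0.041 -0.012  0.156]
 circ [0.5335 0.4194 0.029 ]
 jar body 279 [0.5397 0.4162 0.0301]
top lid 448 [0.5388 0.4165 0.156 ] [0.5314 0.4163 0.1546] [-0.024  0.007  0.156]
 circ [0.5358 0.4184 0.0288]
 jar body 137 [0.5399 0.4168 0.031 ]
wrist lid [0.532  0.4138 0.1558] 0.15602157595835833 [0.5306 0.4141 0.1543] [0.5132 0.388  0.146 ]
```

View pics/s12c.png

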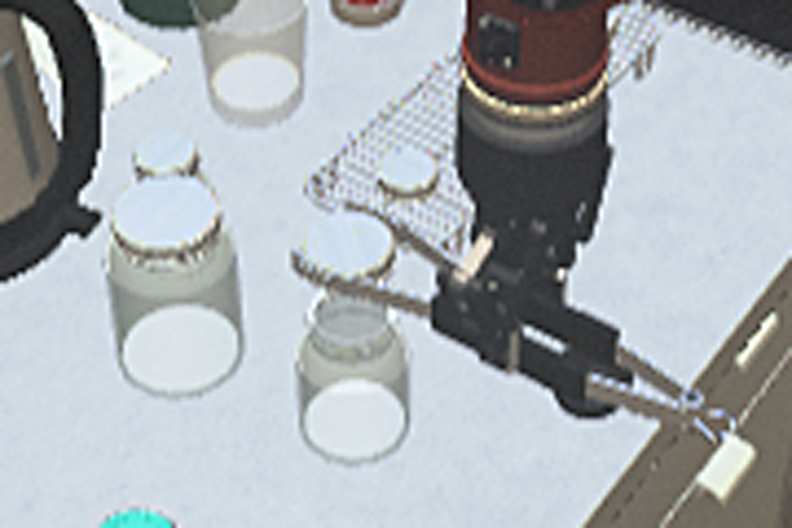

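View pics/t12c.png

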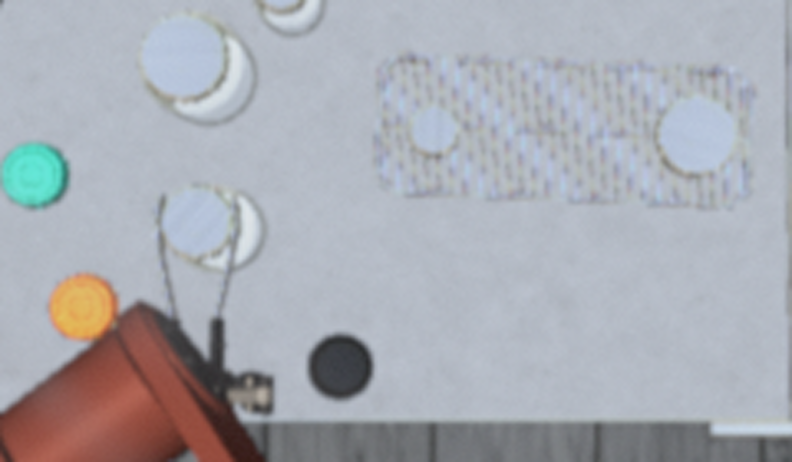

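View pics/w12.png

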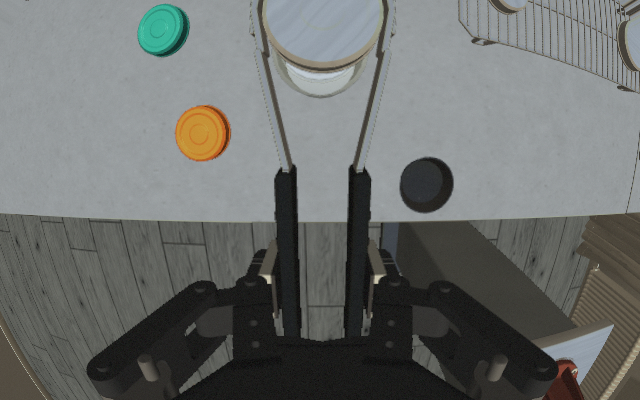

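Emit:
play_rows(steps=[[-0.001,0.002,0,0,0,0,-0.25],[-0.001,0.003,0,0,0,0,-0.25],[-0.001,0.003,0,0,0,0,-0.25],[-0.001,0.003,0,0,0,0,-0.25],[-0.001,0.003,0,0,0,0,-0.25]])

```text
t: 14.67
eef_pos: [0.4244, 0.4164, 0.1433]
tool_rot: [[-1.0, 0.0, -0.001], [0.001, -0.0, -1.0], [-0.0, -1.0, 0.0]]
force: [-0.5, 0.4, -1.2]
finger_gap: 0.0377
```

Emit:
play_rows(steps=[[0,0,0,0,0,0,-0.25],[0,0,0,0,0,0,-0.25],[0,0,0,0,0,0,-0.25],[0,0,0,0,0,0,-0.25],[0,0,0,0,0,0,-0.25]])

```text
t: 15.08
eef_pos: [0.4244, 0.4164, 0.1433]
tool_rot: [[-1.0, -0.0, -0.001], [0.001, -0.0, -1.0], [0.0, -1.0, 0.0]]
force: [-0.1, 0.3, -1.9]
finger_gap: 0.0382
```

```bash
python3 m4.py 13; python3 - <<'E'
from h import *
f=dict(np.load('pics/t13.npz')); P=cloud(f); z=P[...,2]
for c in [(.616,.2452),(.6135,.039)]:
    m=(np.hypot(P[...,0]-c[0],P[...,1]-c[1])<.04)&(z>.041)&(z<.052); print(np.median(P[m],0).round(4))
E
```

```text
15.2333 [0.42441614 0.41640082 0.14330726] [-1.28039432e-03 -9.99999180e-01 -2.23230783e-05] [ 0.00691735 -0.47868052 -0.12328725] 0.03763781638683408 [-0.02  0.05  0.02 -0.01 -0.02  0.15]
side lid 356 [0.5322 0.4163 0.1566] [0.5313 0.4163 0.1548] [ 0.031 -0.001  0.157]
 circ [0.5309 0.4174 0.0312]
 jar body 284 [0.5394 0.4162 0.0301]
top lid 441 [0.538  0.4167 0.1558] [0.5313 0.4163 0.1545] [-0.011 -0.008  0.156]
 circ [0.5344 0.4197 0.0284]
 jar body 145 [0.5395 0.4166 0.0307]
wrist lid [0.5312 0.4159 0.1558] 0.15604244383726623 [0.5303 0.4162 0.1542] [0.5124 0.3901 0.146 ]
[0.6182 0.246  0.0465]
[0.6139 0.0388 0.0462]
```

All checks agree: the lid is centred, level and still, and the jar and the other lids are in their places. I'm handing in.

```bash
python3 -c "
from workcell import ctrl
print(ctrl.job_done()); o=ctrl.get_obs(); print(o['t'],o['eef_pos'],o['finger_gap'])"
```

```text
the job is handed in; nothing more can be done
None
the job is handed in; nothing more can be done
```

The medium lid is held in the tongs over the jar's mouth, and I handed the job in at about 15 s without letting go. No verdict came back.

I gripped the tongs at 52 mm across the sleeves and turned them to point across the rack. I lowered them over the medium lid, squeezed until the fingers stopped at about 38 mm, then lifted it and carried it to the jar.

**Last checks:**
- **Centring:** the top camera puts the lid's mean at (0.538, 0.417), and the jar mouth is at (0.539, 0.416).
- **Height and level:** the lid's top is at 0.156 m, so its underside is about 39 mm above the rim. Its tilt measured about 0.03 rad or less.
- **Stillness:** joint speeds were 0.15 °/s or less.
- **Jar:** unmoved to within measurement noise.
- **Other lids:** the small and large lids also read as unmoved, within 3 mm. The small lid's 2 mm shift is about the size of the calibration error.

**Disagreement:** the other two ways of locating the lid put its centre farther back in x. Circle fits to its edge gave 0.531 (side) and 0.534 (top), and its mean in the side and wrist views gave about 0.532. I put this down to the tongs' arms being counted in the fit windows, and to the lid being only partly in view for the side and wrist cameras. Even taken at face value, they are within the 20 mm limit.

**Not measured:** I did not measure the force of the tongs on the lid. I judged the grip from the fingers stopping at 38 mm when commanded to close further.

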